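# Make up the whiteboard set and the filing set

## Task

Make up the two desk sets. The whiteboard set is the tray with the pen rests: snap the marker out of the sprung clips of its stand and lay it in the middle of both pen rests, and put the eraser flat in the empty compartment beside the clip box. The filing set is the other tray: stand the stapler upright along the middle of the long lane and the binder clip upright, as it stood, in the empty compartment beside the sticky notes; leave the tape roll, the cup and the hole punch where they are.

Things in the scene. Friction and masses are not known exactly. Their poses are not given: they have to be found in the camera images.
- pen_tray: Grey tray as filing_tray (same size, walls, lane and compartments; fixed), but its lane has two V-notched pen rests (6 mm thick, 31 high, at y -42 and +42; V +-14 mm wide, 45 deg): a marker lying in both self-centres, axis 27 mm above the desk. The +y compartment holds a fixed dark round clip box (68 mm, 30 tall), the -y one is empty. Origin: underside centre.
- filing_tray: Grey tray 148 (x) x 180 (y) mm, fixed; floor 3 mm thick, walls 4 thick, 10 high. Origin: underside centre, on the desk. Long lane along y: centre (x +42, y 0) mm, inside 56 x 172, plain. Two compartments, inside 80 (x) x 84 (y): centre (-30, +44), holding a fixed yellow sticky-note pad (74 x 74 x 18), and (-30, -44), empty.
- stand: Grey fixed stand: base 70 x 120 x 8 mm, posts 84 mm tall at y -45 and +45, x +12 to +21, each with a sprung steel C clip 9 mm wide, reaching to x -11, open to -x (robot side). Origin: on the desk right below the clipped marker's axis (along y, 70 mm up). 70 mm free between the clips for fingers. Pulled level to -x, the marker snaps out at 10 to 15 N; clear after 30 mm.
- marker_mid (a point): The marker: white whiteboard pen with a black cap, 134 mm long (along its own y) and 16 mm in diameter, about 25 g; point at its centre. At the start it is held level in the two C clips of the stand.
- eraser_mid (a point): Eraser in a paper sleeve, 23 (x) x 56 (y) x 12 mm; lies flat on the desk. Point at its centre, z up.
- stapler_mid (a point): Desk stapler with a dark blue top and black foot, 34 (x) x 142 (y) x 36 mm tall, about 170 g; stands on its foot. Point at its centre, 18 mm above its underside, z up. The foot plate is 34 mm wide and 5 mm high; the upper arm (21 to 36 mm up) is 24 mm wide and does not move against the foot.
- binder_clip_mid (a point): Black binder clip with its wire handles folded, 21 (x) x 32 (y) x 23 mm tall (its solid part is 14 mm thick and 19 mm high); stands on the desk. Point at 11.5 mm above its underside, z up.
- tape_roll: Bystander: roll of masking tape lying flat, 100 mm across, 25 mm high, origin at its underside.
- cup: Bystander: grey tea cup, 63 mm across, 80 mm tall, origin at its underside.
- punch: Bystander: hole punch, 96 x 112 x 46 mm, on the next desk to the right, origin at its underside.
There are look-alikes about, which are no part of the job. Of the things like the part that bears marker_mid, leave any that is orange; of the rest the larger one is meant.

How it is judged:
By the outcome, as a careful person would: the job done as asked, in the order asked, and still so for the second after the job is handed in, with the robot touching nothing.
It also fails if it takes over 96 s, if anything falls off the work surface, if the arm or the gripper's body presses on something with over 40 N, if the wrist force passes 120 N, or if a joint passes its speed limit or range.

## Robot

A 6-joint arm with a two-finger parallel gripper is mounted at the origin on a cart in front of the work surface, level with it; the furniture and walls round the work are solid. World frame = base frame: x ahead of the robot, y to its left, z up, the work surface at z = 0. Lengths are in m, angles in degrees, forces in N, time in s.
With the tool pointing down it reaches from about 0.375 to 0.925 m from the base axis. Payload 5.7 kg.
Tool frame: the origin (TCP) lies on the mounting face of the last link; the fingertips stand 173 mm ahead of it and the grasp point (between the pads) lies 155 mm ahead of it; z points along the fingers, y is the line along which they close (so a half turn about z gives the same grasp; the last joint's range is limited). The gripper opens to 85 mm and grips with 20 to 120 N. Pads are 22 mm wide; open, the fingers measure 114 mm over their backs; the gripper's body (76 mm by 85 mm) begins 54 mm behind the grasp point. The pads swing forward as they close: fully open they stand 13 mm farther back than shut.
Start: joints at [-75.35, 20.558, 86.54, -0, 72.909, -6.595], TCP at [0.217, -0.559, 0.405] pointing down, gripper open.
Joint ranges: [-170.27, 170.27], [-57.76, 135], [12.27, 136.19], [-55.21, 235.2], [11.17, 155.16], [-170.74, 170.74]. Speed limits (degrees/s): [136.94, 136.94, 180, 180, 180, 180].

## Interface

Orientations are given as [roll, pitch, yaw] about the fixed x, y, z axes, in that order (R = Rz(yaw) Ry(pitch) Rx(roll)).
In Python, from rig import env gives the robot as it stands. The module is installed in compiled form; this text tells all that it offers.
- The arm moves only by the shell command python3 -m pendant 'ROWS' [OPENING] [FORCE]. ROWS is JSON, a list that holds one entry, the list of rows, each a list of 6 numbers: the shift along the tool's x, y, z in m, then the turn, a rotation vector about the tool's x, y, z in degrees. In form: [[[tx, ty, tz, rx, ry, rz], ...]]. A call has exactly 8 rows; each row shifts and turns the commanded pose from where the row before left it, along the tool's axes as they then stand; what a row does not reach is not made up. A row lasts 1/12 s, in which the tool goes at most 41.7 mm and 7.16 degrees, less where a joint would pass 70% of its speed; a pose out of reach is approached as far as the arm can. A call with a gripper value outside its range is refused whole. OPENING is the closure in counts, from 0 (fully open) to 255 (shut), set as the call begins (- or left out, the last holds). The fingers move at their own pace and stop on an object; FORCE is the grip in N (left out, the last holds). Time passes only in rows, so rows that do not move let the fingers close, or fill a call up. It gives the time, the measured TCP pose, the force, the opening and the grip force at its end, in the units of the state.
- env.read_state(): the state, without advancing time (a new reading comes with each control period).
- env.get_image(name): name is "scene" or "side" or "wrist"; returns the picture (384x512x3 uint8, blue, green, red); there is no depth.
- env.camera_model(name): a dict with "fx", "fy", "cx", "cy" (pixels), "k1" (the pictures are not rectified: a ray, as slopes to the right and down, at radius r is drawn at 1 + k1 r^2 times it, then the intrinsics apply), "R" (3x3) and "t" (3): a world point X has camera coordinates R X + t. Camera axes: x right, y down, z forward; pixel columns grow to the right and rows downward; lengths in m; the calibration is good to about 2 mm. A picture is of the moment at which its call begins: read the wrist's pose just before it. camera_model takes no time and is no camera call; for the wrist camera it gives the pose at the moment of the call.
- env.finish_job(): hands the job in; it is judged then, once.
The state is a dict: "time": time; "joint_pos": joint angles; "qd": joint speeds; "joint_torque": joint torques, N m; "tool_pos": TCP position; "eef_rot": TCP orientation; "force": force on the tool from outside, world axes, zero at the start; "moment": the same for the moment, N m; "finger_gap": finger opening in m; "gripper_force": force on a finger pad.
Only numpy, scipy, OpenCV 4.12 (cv2) and the standard library are available. Lean on these libraries where they do the work, as an engineer would, in place of code of your own. Each camera call takes 0.05 s, during which the arm holds its last target. There are 200 camera calls.

## Working session

There is one attempt and no reset: what is moved stays moved. The work goes in short steps, Python scripts to look and compute and a shell command to move; the robot and the scene stay as the last step left them, time stands still between calls to the robot, and variables do not carry over. Pictures are saved under pics/ and viewed, at most 15 in all, crops included, and the job is handed in when it is done.

```bash
ls; mkdir -p pics
cat > h.py <<'E'
import numpy as np, cv2
from rig import env
def cam(n):
    c=env.camera_model(n); return c,np.array(c["R"]),np.array(c["t"])
def ray(c,R,t,u,v):
    K=np.array([[c["fx"],0,c["cx"]],[0,c["fy"],c["cy"]],[0,0,1]])
    p=cv2.undistortPoints(np.array([[[u,v]]],float),K,np.array([c["k1"],0,0,0.]))[0,0]
    return -R.T@t, R.T@np.array([p[0],p[1],1])
def onz(m,u,v,z):
    o,d=ray(*m,u,v); return o+d*(z-o[2])/d[2]
def proj(m,X):
    c,R,t=m; p=R@np.array(X)+t; s=p[:2]/p[2]; s=s*(1+c["k1"]*(s@s)); return s*[c["fx"],c["fy"]]+[c["cx"],c["cy"]]
E
python3 - <<'E'
from h import *
print(env.read_state())
for n in("scene","side","wrist"):
    m=cam(n); im=env.get_image(n); cv2.imwrite(f"pics/{n}0.png",im)
    np.savez(f"pics/{n}0.npz",**m[0]); print(n,{k:np.round(v,3).tolist() for k,v in m[0].items()})
    cv2.imwrite(f"pics/{n}0b.png",cv2.resize(im,(800,600),interpolation=cv2.INTER_CUBIC))
E
```

```text
pics
{'time': 0.0, 'joint_pos': array([-7.53498841e+01,  2.05991519e+01,  8.66010771e+01,  3.84967937e-04,
        7.29079377e+01, -6.59518645e+00]), 'qd': array([-0.0167195 ,  0.10056369,  0.07189985, -0.06709066,  0.10077701,
       -0.11876195]), 'joint_torque': array([ 2.01648487e-03, -5.27608073e+01, -2.78617752e+01, -4.62304115e-06,
        1.27251635e-02, -1.25405290e-05]), 'tool_pos': array([ 0.21731169, -0.55886306,  0.40382675]), 'eef_rot': array([-1.79892591e+02, -1.27886444e-02,  2.12451769e+01]), 'force': array([ 0.71734006, -0.80590942, -0.09535907]), 'moment': array([-0.0216583 ,  0.03990658,  0.00293535]), 'gripper_force': 0.0, 'finger_gap': 0.08515291345131848}
scene {'fx': 375.236, 'fy': 375.236, 'cx': 256.761, 'cy': 189.558, 'k1': -0.009, 'R': [[-0.562, -0.827, -0.009], [-0.618, 0.427, -0.66], [0.55, -0.365, -0.751]], 't': [0.301, 0.379, 0.958]}
side {'fx': 469.713, 'fy': 469.713, 'cx': 255.036, 'cy': 189.956, 'k1': -0.047, 'R': [[-0.999, -0.033, 0.005], [-0.021, 0.503, -0.864], [0.025, -0.864, -0.504]], 't': [0.557, 0.079, 1.762]}
wrist {'fx': 301.898, 'fy': 301.898, 'cx': 251.996, 'cy': 190.921, 'k1': -0.024, 'R': [[0.361, -0.933, -0.001], [-0.898, -0.348, 0.27], [-0.252, -0.097, -0.963]], 't': [-0.6, -0.034, 0.378]}
```

View pics/scene0b.png

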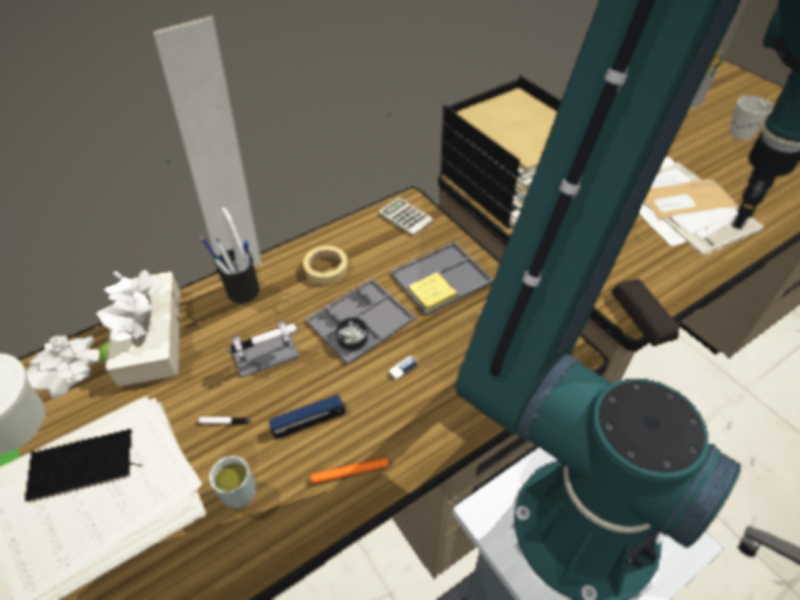

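View pics/side0b.png

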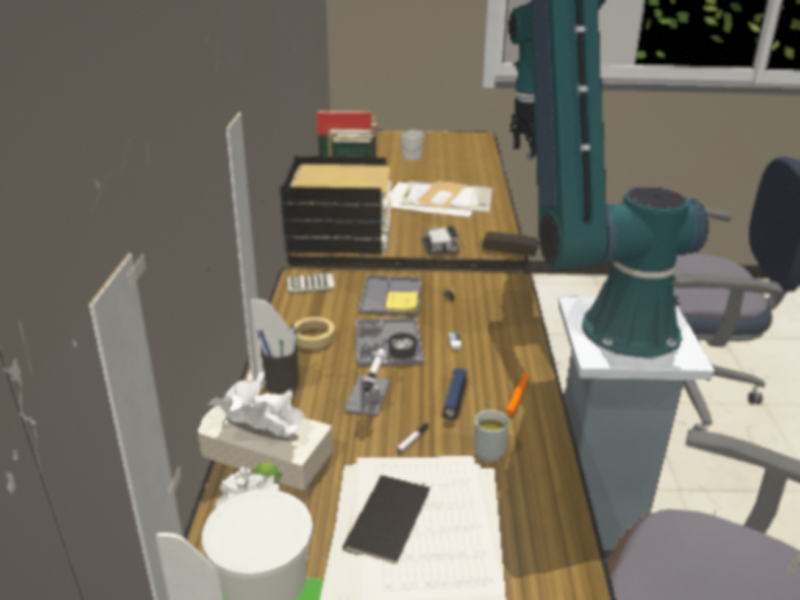

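Scene (800 px scale): the stand with marker is at (263,340), the pen tray at (360,320), the filing tray at (440,275), the eraser at (403,367) and the stapler at (307,416). The cup is at (233,482); the orange marker (350,470) and the small pen (223,421) are decoys. Side: the binder clip is at (449,295). Next I'll turn these into rough positions.

Run:
```python
from h import *
S=cam("scene");D=cam("side")
f=.64
def tri(a,b):
    o1,d1=ray(*S,a[0]*f,a[1]*f);o2,d2=ray(*D,b[0]*f,b[1]*f)
    d1/=np.linalg.norm(d1);d2/=np.linalg.norm(d2)
    k=np.linalg.lstsq(np.c_[d1,-d2],o2-o1,rcond=None)[0]
    p,q=o1+k[0]*d1,o2+k[1]*d2
    return ((p+q)/2).round(3),np.linalg.norm(p-q).round(4)
print("marker",tri((263,340),(374,368)))
print("stapler",tri((307,416),(456,393)))
print("eraser",tri((403,367),(455,341)))
for n,m,p,z in[("clip side",D,(449,295),.012),("eraser",S,(403,367),.006),("er",D,(455,341),.006),("stap",S,(307,416),.025),("stap",D,(456,393),.025),("mark",S,(263,340),.07),("mark",D,(374,368),.07),("cup top",S,(233,472),.08),("roll",S,(325,264),.025),
 ("pen tray corners",S,(306,321),.01),("",S,(372,282),.01),("",S,(413,314),.01),("",S,(345,361),.01),
 ("fil corners",S,(391,274),.01),("",S,(454,243),.01),("",S,(492,275),.01),("",S,(423,311),.01),("box",S,(352,332),.03),("pad",S,(433,290),.018),
 ("stap ends",S,(272,420),.03),("",S,(343,404),.03),("papertip",D,(430,240),.04)]:
  print(n,onz(m,p[0]*f,p[1]*f,z).round(3))
```

```text
marker (array([0.598, 0.28 , 0.069]), np.float64(0.0031))
stapler (array([0.431, 0.281, 0.014]), np.float64(0.0044))
eraser (array([0.425, 0.07 , 0.004]), np.float64(0.0054))
clip side [ 0.433 -0.126  0.012]
eraser [0.427 0.069 0.006]
er [0.424 0.076 0.006]
stap [0.427 0.282 0.025]
stap [0.43  0.297 0.025]
mark [0.595 0.281 0.07 ]
mark [0.599 0.279 0.07 ]
cup top [0.372 0.437 0.08 ]
roll [0.748 0.064 0.025]
pen tray corners [0.638 0.173 0.01 ]
 [ 0.653 -0.001  0.01 ]
 [ 0.525 -0.023  0.01 ]
 [0.502 0.158 0.01 ]
fil corners [ 0.649 -0.05   0.01 ]
 [ 0.649 -0.229  0.01 ]
 [ 0.517 -0.235  0.01 ]
 [ 0.52  -0.046  0.01 ]
box [0.543 0.115 0.03 ]
pad [ 0.551 -0.095  0.018]
stap ends [0.452 0.339 0.03 ]
 [0.408 0.216 0.03 ]
papertip [ 0.481 -0.389  0.04 ]
```

View pics/wrist0b.png

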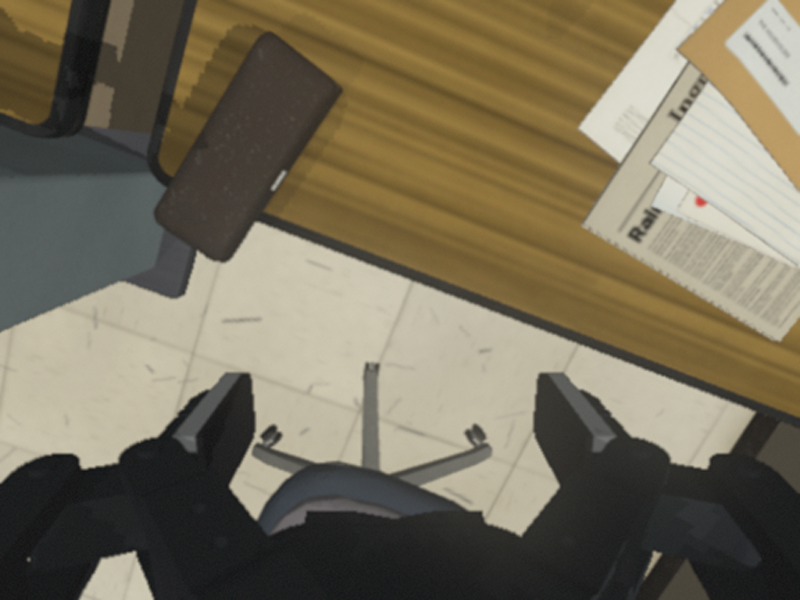

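The wrist view shows only the arm's parking area: the camera looks along the tool with the fingers at the bottom. I'll move it over the work for an overhead look.

```bash
python3 -m pendant '[[[0.025,-0.031,0,0,0,7.1],[0.021,-0.034,0,0,0,7.1],[0.016,-0.036,0,0,0,7.05],[0.012,-0.038,0,0,0,0],[0.012,-0.038,0,0,0,0],[0.012,-0.038,0,0,0,0],[0.012,-0.038,0,0,0,0],[0.012,-0.038,0,0,0,0]]]'
python3 -m pendant '[[[0.012,-0.038,0,0,0,0],[0.012,-0.038,0,0,0,0],[0.012,-0.038,0,0,0,0],[0.012,-0.038,0,0,0,0],[0.012,-0.038,0,0,0,0],[0.012,-0.038,0,0,0,0],[0.012,-0.038,0,0,0,0],[0,0,0,0,0,0]]]'
```

```text
time: 0.82
tool_pos: [0.3129, -0.2536, 0.4046]
eef_rot: [-180.0, -0.0, -0.0]
force: [1.9, -0.3, 0.6]
finger_gap: 0.0856
gripper_force: 0.0
time: 1.48
tool_pos: [0.398, 0.0163, 0.4049]
eef_rot: [-179.8, -0.1, 0.4]
force: [-0.3, -0.7, -0.2]
finger_gap: 0.0854
gripper_force: 0.0
```

```bash
cat >> h.py <<'E'
def shot(tag,n="wrist"):
    m=cam(n); im=env.get_image(n); cv2.imwrite(f"pics/{tag}.png",im); np.savez(f"pics/{tag}.npz",**m[0])
    cv2.imwrite(f"pics/{tag}b.png",cv2.resize(im,(800,600),interpolation=cv2.INTER_CUBIC)); return m
def load(tag):
    c=np.load(f"pics/{tag}.npz"); return dict(c),c["R"],c["t"]
E
python3 -c "
from h import *
shot('w1')"
python3 -m pendant '[[[0.038,-0.015,0,0,0,0],[0.038,-0.015,0,0,0,0],[0.038,-0.015,0,0,0,0],[0.038,-0.015,0,0,0,0],[0,0,0,0,0,0],[0,0,0,0,0,0],[0,0,0,0,0,0],[0,0,0,0,0,0]]]'
python3 -c "
from h import *
shot('w2')"
```

```text
time: 2.2
tool_pos: [0.5477, 0.0693, 0.4043]
eef_rot: [180.0, 0.1, -0.1]
force: [0.9, -0.8, 0.5]
finger_gap: 0.0857
gripper_force: 0.0
```

View pics/w1b.png

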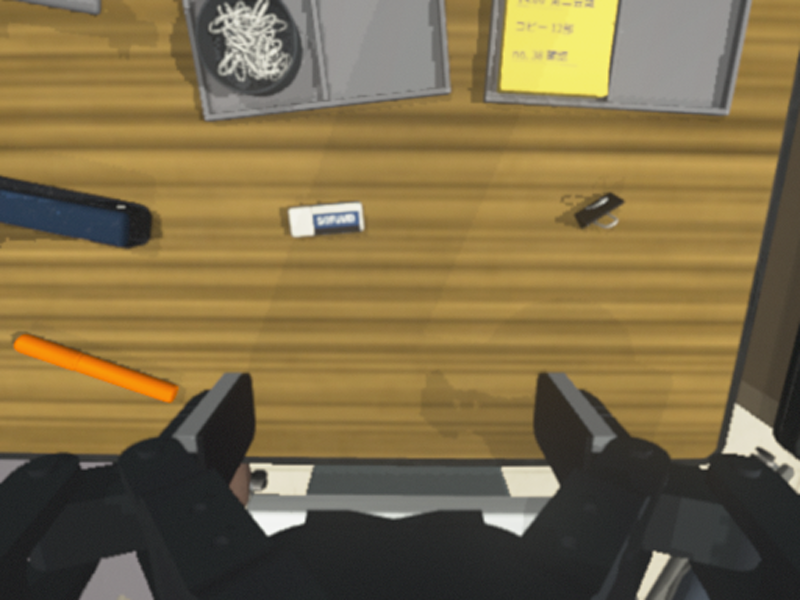

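View pics/w2b.png

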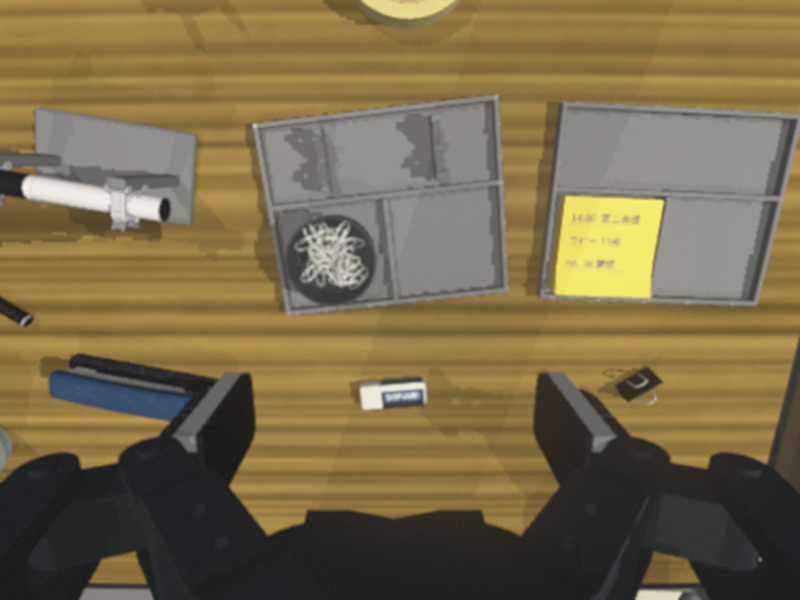

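w2: pen tray corners are at (253,124), (497,97), (508,290) and (287,313), and filing tray corners at (561,102), (799,116), (757,304) and (541,297). The marker's right end is at (165,209). w1: the eraser is centred near (327,219), and the binder clip body runs from (577,222) to (623,198). Next come enlarged crops.

Run:
```python
from h import *
from scipy.optimize import least_squares
a=cv2.imread("pics/w1.png");b=cv2.imread("pics/w2.png")
def crop(im,x,y): 
    c=cv2.resize(im[y:y+50,x:x+66],(396,300),interpolation=cv2.INTER_CUBIC)
    for i in range(0,66,10): cv2.line(c,(i*6,0),(i*6,6),(0,0,255),1); cv2.putText(c,str(x+i),(i*6,16),0,.35,(0,0,255))
    for i in range(0,50,10): cv2.line(c,(0,i*6),(6,i*6),(0,0,255),1); cv2.putText(c,str(y+i),(8,i*6+4),0,.35,(0,0,255))
    return c
cv2.imwrite("pics/m1.png",np.vstack([np.hstack([crop(a,178,116),crop(a,352,112)]),np.hstack([crop(b,90,128-15),crop(b,375,225)])]))
m=load("w2");f=.64
for nm,P in (("pen",[(253,124),(497,97),(508,290),(287,313)]),("fil",[(561,102),(799,116),(757,304),(541,297)])):
  for z in(.010,.013):
    W=np.array([onz(m,u*f,v*f,z)[:2] for u,v in P])
    L=np.array([[.074,.09],[.074,-.09],[-.074,-.09],[-.074,.09]])
    def r(p): 
        c,s=np.cos(p[2]),np.sin(p[2]); return (L@np.array([[c,s],[-s,c]])+p[:2]-W).ravel()
    q=least_squares(r,[.58,0,0]); print(nm,z,q.x[:2].round(4),np.degrees(q.x[2]).round(2),(q.fun*1000).round(1),[np.linalg.norm(W[i]-W[(i+1)%4]).round(3) for i in range(4)])
```

```text
pen 0.01 [0.5829 0.0745] 6.09 [ 1.   1.   2.4 -1.4 -1.5 -0.6 -1.9  1. ] [np.float64(0.177), np.float64(0.144), np.float64(0.178), np.float64(0.145)]
pen 0.013 [0.5832 0.0744] 6.09 [ 1.6  1.8  3.1 -2.1 -2.  -1.4 -2.6  1.7] [np.float64(0.176), np.float64(0.143), np.float64(0.177), np.float64(0.144)]
fil 0.01 [ 0.5838 -0.1396] -1.86 [ 0.3  0.1  2.5 -2.  -1.1  0.  -1.7  1.9] [np.float64(0.178), np.float64(0.144), np.float64(0.178), np.float64(0.146)]
fil 0.013 [ 0.5841 -0.1379] -1.86 [ 0.9  0.8  3.1 -2.7 -1.7 -0.7 -2.3  2.6] [np.float64(0.177), np.float64(0.143), np.float64(0.177), np.float64(0.145)]
```

View pics/m1.png

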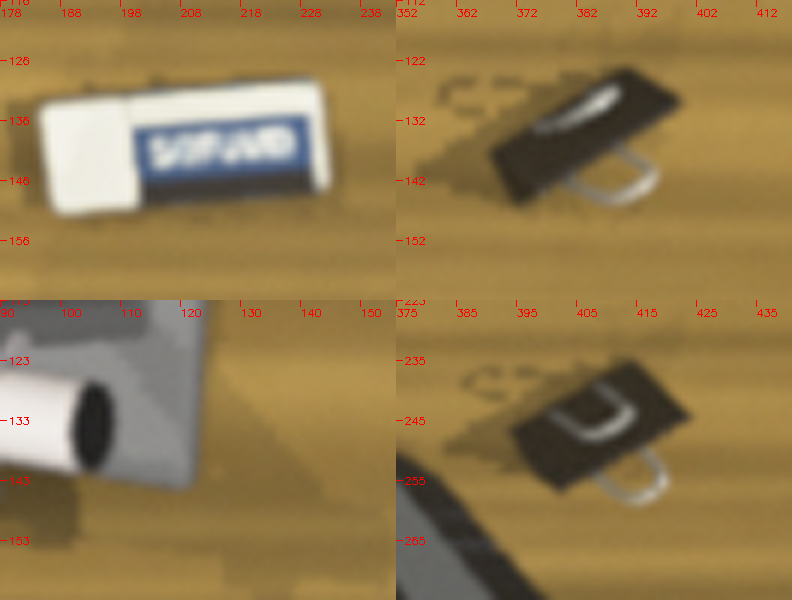

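Crop m1 (native pixels): in w1 the eraser's top corners are (184.5,133), (231,129.5), (232.5,147.5) and (187,151.5), and the clip body is centred near (383,134.5). In w2 the clip body is centred near (409,246) and the marker end at (105,134).

Run:
```python
from h import *
a=load("w1");b=load("w2")
E=np.array([onz(a,*p,.012)[:2] for p in[(184.5,133),(231,129.5),(232.5,147.5),(187,151.5)]])
d=(E[0]+E[3]-E[1]-E[2])/2; print("eraser",E.mean(0).round(4),"yaw",np.degrees(np.arctan2(-d[0],d[1])).round(1),np.linalg.norm(d),np.linalg.norm(E[0]-E[3]))
for m,p in((a,(383,134.5)),(b,(409,246))):print("clip",[onz(m,*p,z).round(4) for z in(0,.01,.019)])
for m,P in((a,[(367.5,137.5),(390,123),(399,129),(372,146)]),(b,[(394,247),(414,235),(424,244.5),(402,257)])):
  print([onz(m,*p,.019)[:2].round(3).tolist() for p in P],[onz(m,*p,0)[:2].round(3).tolist() for p in P])
M=[onz(b,*p,.07) for p in[(105,134),(18,119.5)]];d=M[1]-M[0];print("mark",M,"yaw",np.degrees(np.arctan2(-d[0],d[1])),M[0]+d/np.linalg.norm(d)*.067)
```

```text
eraser [0.428  0.0688] yaw 4.9 0.05519945085504861 0.022039922650716588
clip [array([ 0.4354, -0.1434,  0.    ]), array([ 0.4362, -0.1391,  0.01  ]), array([ 0.437 , -0.1353,  0.019 ])]
clip [array([ 0.4321, -0.1453,  0.    ]), array([ 0.4371, -0.1396,  0.01  ]), array([ 0.4415, -0.1344,  0.019 ])]
[[0.433, -0.117], [0.45, -0.142], [0.443, -0.153], [0.423, -0.124]] [[0.432, -0.125], [0.449, -0.15], [0.442, -0.162], [0.421, -0.131]]
[[0.44, -0.115], [0.457, -0.139], [0.443, -0.154], [0.426, -0.127]] [[0.431, -0.125], [0.448, -0.15], [0.434, -0.166], [0.416, -0.138]]
mark [array([0.59010325, 0.21513493, 0.07      ]), array([0.60508658, 0.30082696, 0.07      ])] yaw -9.917961476127997 [0.60164319 0.28113364 0.07      ]
```

```bash
python3 -m pendant '[[[0.0105,-0.039,0.008,0,0,0],[0.0105,-0.039,0.008,0,0,0],[0.0105,-0.039,0.008,0,0,0],[0.0105,-0.039,0.008,0,0,0],[0,0,0,0,0,-7],[0,0,0,0,0,-7],[0,0,0,0,0,-7],[0,0,0,0,0,-7]]]' >/dev/null
python3 -m pendant '[[[0,0,0,0,0,-7],[0,0,0,0,0,-7],[0,0,0,0,0,-7],[0,0,0,0,0,-7],[0,0,0,0,0,-7],[0,0,0,0,0,-7],[0,0,0,0,0,-7],[0,0,0,0,0,-3]]]' 120
python3 -m pendant '[[[0,0,0,0,0,0],[0,0,0,0,0,0],[0,0,0,0,0,0],[0,0,0,0,0,0],[0,0,0,0,0,0],[0,0,0,0,0,0],[0,0,0,0,0,0],[0,0,0,0,0,0]]]'
python3 -c "
from h import *
shot('w3')"
```

```text
time: 3.58
tool_pos: [0.5901, 0.2254, 0.3732]
eef_rot: [-180.0, 0.0, 80.3]
force: [-0.6, -0.6, -0.7]
finger_gap: 0.0458
gripper_force: 0.0
time: 4.25
tool_pos: [0.591, 0.2265, 0.3727]
eef_rot: [-180.0, -0.0, 80.0]
force: [0.0, 0.6, -0.1]
finger_gap: 0.0453
gripper_force: 0.0
```

View pics/w3b.png

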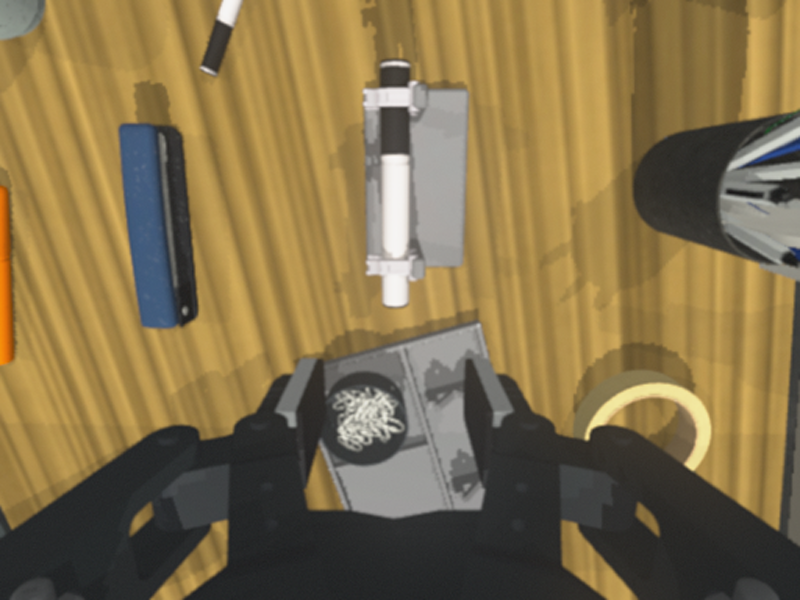

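w3: the marker runs vertically from its top end at (396,62) to its bottom end at (395,306), with clips at rows 97 and 265. The stapler's blue top has corners (120,125), (155,125), (175,327) and (142,327).

Run:
```python
from h import *
m=load("w3");f=.64
def seg(n,p,q,z):
    A,B=(onz(m,x*f,y*f,z)[:2] for x,y in(p,q));d=A-B
    print(n,A.round(4),B.round(4),"mid",((A+B)/2).round(4),"yaw",np.degrees(np.arctan2(-d[0],d[1])).round(2),"len",np.linalg.norm(d).round(4))
seg("marker",(396,60),(395,306),.07);seg("clips",(396,97),(395,265),.07)
seg("stap",(137.5,125),(158.5,327),.036)
s=env.read_state();print(s["tool_pos"],s["eef_rot"])
```

```text
marker [0.6139 0.3466] [0.5898 0.2136] mid [0.6018 0.2801] yaw -10.29 len 0.1352
clips [0.6107 0.3286] [0.5941 0.2383] mid [0.6024 0.2834] yaw -10.4 len 0.0918
stap [0.4523 0.3458] [0.4251 0.2173] mid [0.4387 0.2815] yaw -11.96 len 0.1314
[0.59106796 0.22655674 0.37267578] [-1.79993190e+02 -3.12149658e-03  7.99907038e+01]
```

```bash
python3 -m pendant '[[[0.028,0.0007,0,0,0,0.15],[0.0276,0.0007,0,0,0,0.15],[0,0,0.035,0,0,0],[0,0,0.035,0,0,0],[0,0,0.035,0,0,0],[0,0,0.025,0,0,0],[0,0,0.0107,0,0,0],[0,0,0,0,0,0]]]'
python3 -m pendant '[[[0,0,0,0,0,0],[0,0,0,0,0,0],[0,0,0,0,0,0],[0,0,0,0,0,0],[0,0,0,0,0,0],[0,0,0,0,0,0],[0,0,0,0,0,0],[0,0,0,0,0,0]]]' 255 50
python3 -m pendant '[[[0,0,0,0,0,0],[0,0,0,0,0,0],[0,0,0,0,0,0],[0,0,0,0,0,0],[0,0,0,0,0,0],[0,0,0,0,0,0],[0,0,0,0,0,0],[0,0,0,0,0,0]]]'
```

```text
time: 4.97
tool_pos: [0.6009, 0.2806, 0.229]
eef_rot: [-179.7, 0.2, 79.7]
force: [-0.5, -0.1, 0.7]
finger_gap: 0.0451
gripper_force: 0.0
time: 5.63
tool_pos: [0.602, 0.2815, 0.2341]
eef_rot: [180.0, -0.1, 79.7]
force: [-4.5, 2.3, 8.2]
finger_gap: 0.0141
gripper_force: 49.3
time: 6.3
tool_pos: [0.602, 0.2815, 0.2341]
eef_rot: [180.0, -0.1, 79.7]
force: [-5.7, 1.4, 6.4]
finger_gap: 0.014
gripper_force: 49.3
```

Run:
```python
from h import *
shot('w4');shot('s4','side')
a=cv2.imread("pics/w4.png");b=cv2.imread("pics/s4.png")
m=cam("side");p=proj(m,[.602,.2815,.07]).astype(int);print(p)
x,y=p-[25,40]
cv2.imwrite("pics/m4.png",np.hstack([cv2.resize(a[150:384,156:356],(400,468)),cv2.resize(b[y:y+60,x:x+50],(390,468),interpolation=cv2.INTER_CUBIC)]))
```

```text
[238 235]
```

View pics/m4.png

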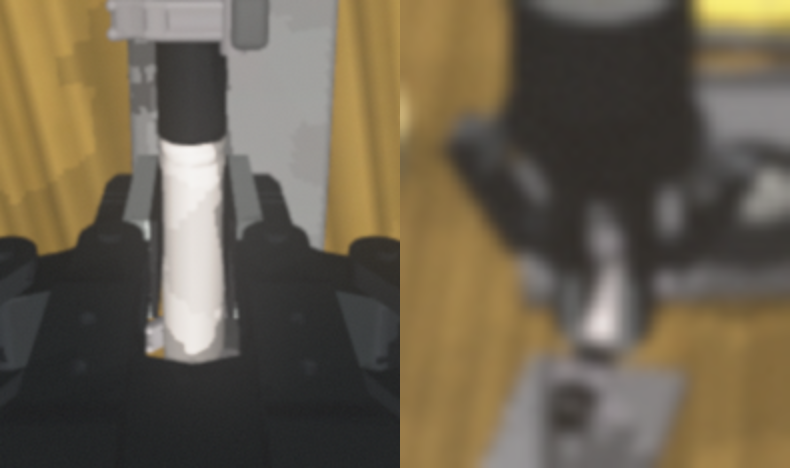

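m4 shows the pads on either side of the white barrel with clear contact. Now I'll pull the marker level out of the clips.

```bash
python3 -m pendant '[[[0,-0.006,0,0,0,0],[0,-0.006,0,0,0,0],[0,-0.006,0,0,0,0],[0,-0.006,0,0,0,0],[0,-0.006,0,0,0,0],[0,-0.006,0,0,0,0],[0,-0.006,0,0,0,0],[0,-0.006,0,0,0,0]]]'
python3 -m pendant '[[[0,0,-0.02,0,0,0],[0,0,-0.03,0,0,0],[0,0,-0.03,0,0,0],[0,0,0,0,0,0],[0,0,0,0,0,0],[0,0,0,0,0,0],[0,0,0,0,0,0],[0,0,0,0,0,0]]]'
python3 - <<'E'
from h import *
shot('w5');shot('s5','side')
s=env.read_state();print(s["tool_pos"],s["eef_rot"])
a=cv2.imread("pics/w5.png");b=cv2.imread("pics/s5.png")
m=cam("side");p=proj(m,[.555,.29,.15]).astype(int);print(p)
x,y=p-[33,40]
cv2.imwrite("pics/m5.png",np.hstack([cv2.resize(a[80:320,156:356],(400,480)),cv2.resize(b[y:y+80,x:x+66],(396,480),interpolation=cv2.INTER_CUBIC)]))
E
```

```text
time: 7.07
tool_pos: [0.5539, 0.2897, 0.2319]
eef_rot: [-180.0, 0.0, 79.7]
force: [0.0, -0.1, 0.1]
finger_gap: 0.0141
gripper_force: 49.0
time: 7.73
tool_pos: [0.5542, 0.2894, 0.3105]
eef_rot: [-179.9, 0.1, 79.7]
force: [-0.6, -0.4, -0.7]
finger_gap: 0.0139
gripper_force: 49.0
[0.55452768 0.28940687 0.3107919 ] [-1.79887665e+02  6.35341224e-02  7.96919811e+01]
[253 216]
```

View pics/m5.png

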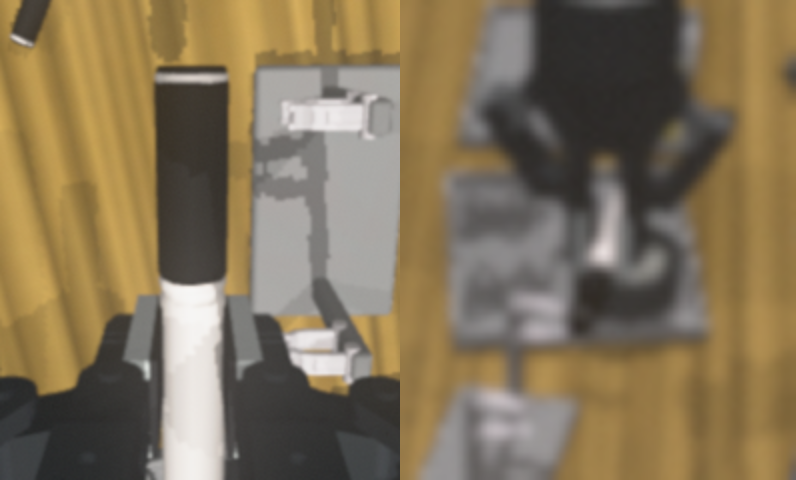

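m5: the marker is out and held level, with the cap end at native pixel (251.5,115) and about 36.5 px wide. The stand is empty. Next I'll work out the marker's offset in the hand.

Run:
```python
from h import *
m=load("w5");T=np.array([.5545,.2894,.3107]);y=np.radians(79.7)
X=np.array([np.cos(y),np.sin(y),0]);Y=np.array([np.sin(y),-np.cos(y),0])
for z in(.130,.140,.149,.155,.160):
    L=onz(m,156+155/2,115,z);R=onz(m,156+228/2,115,z);e=(L+R)/2-T
    print(z,"width",np.linalg.norm(L-R).round(4),"end along toolx",(e@X).round(4),"tooly",(e@Y).round(4),"below TCP",-e[2])
```

```text
0.13 width 0.0175 end along toolx 0.0637 tooly -0.0006 below TCP 0.18069999999999997
0.14 width 0.0164 end along toolx 0.064 tooly -0.0005 below TCP 0.17069999999999996
0.149 width 0.0153 end along toolx 0.0643 tooly -0.0005 below TCP 0.16169999999999998
0.155 width 0.0146 end along toolx 0.0644 tooly -0.0005 below TCP 0.15569999999999998
0.16 width 0.014 end along toolx 0.0646 tooly -0.0005 below TCP 0.15069999999999997
```

```bash
python3 -m pendant '[[[-0.032,0.0177,0,0,0,0],[-0.032,0.0177,0,0,0,0],[-0.032,0.0177,0,0,0,0],[-0.032,0.0177,0,0,0,0],[-0.032,0.0177,0,0,0,0],[-0.032,0.0177,0,0,0,0],[0,0,0,0,0,-6],[0,0,0,0,0,-6]]]' >/dev/null
python3 -m pendant '[[[0,0,0,0,0,-4.4],[0,0,0.03,0,0,0],[0,0,0.02,0,0,0],[0,0,0,0,0,0],[0,0,0,0,0,0],[0,0,0,0,0,0],[0,0,0,0,0,0],[0,0,0,0,0,0]]]'
python3 - <<'E'
from h import *
shot('w6')
s=env.read_state();print(s["tool_pos"],s["eef_rot"])
E
```

```text
time: 9.17
tool_pos: [0.6257, 0.0818, 0.2634]
eef_rot: [179.9, 0.0, 96.1]
force: [-0.1, 0.4, -0.2]
finger_gap: 0.0142
gripper_force: 48.9
[0.62562039 0.08177368 0.26329456] [1.79873399e+02 6.26727545e-03 9.61003012e+01]
```

View pics/w6b.png

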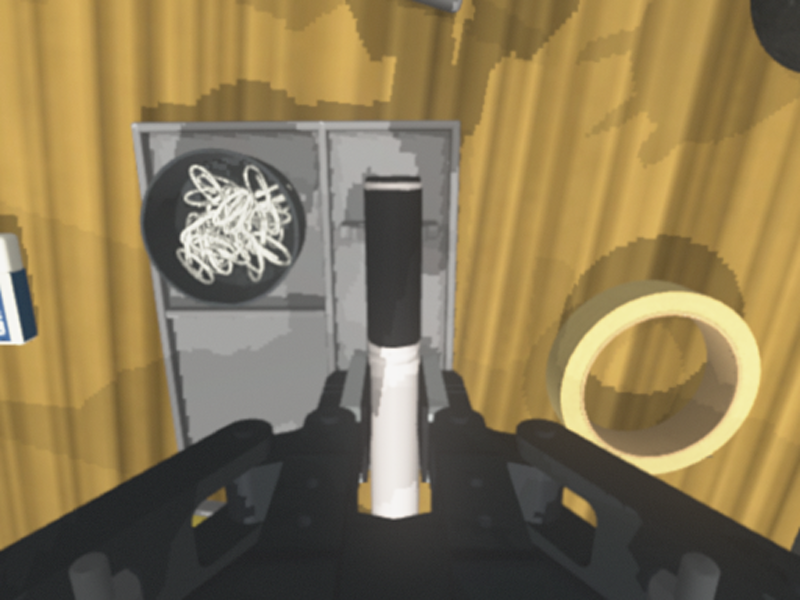

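w6: the marker is over the lane, parallel to it. The tray's +y outer corners are at (133,124) and (461,123), and the far rest is at row 222.

Run:
```python
from h import *
m=load("w6");f=.64
A=onz(m,133*f,123*f,.01)[:2];B=onz(m,461*f,122*f,.01)[:2];d=B-A;L=np.linalg.norm(d);d/=L
n=np.array([-d[1],d[0]]);c=(A+B)/2-.09*n
print(A,B,L,"yaw",np.degrees(np.arctan2(d[1],d[0])),"centre",c,"lane",c+.042*d)
```

```text
[0.50145502 0.15620371] [0.6471125  0.17148499] 0.14645688939135695 yaw 5.989130800276026 centre [0.58367434 0.0743356 ] lane [0.62544509 0.07871787]
```

```bash
python3 -m pendant '[[[0,0.0005,0.025,0,0,0],[0,0,0.02,0,0,0],[0,0,0.01,0,0,0],[0,0,0.008,0,0,0],[0,0,0.005,0,0,0],[0,0,0.003,0,0,0],[0,0,0.0015,0,0,0],[0,0,0,0,0,0]]]'
python3 -m pendant '[[[0,0,0,0,0,0],[0,0,0,0,0,0],[0,0,0,0,0,0],[0,0,0,0,0,0],[0,0,0,0,0,0],[0,0,0,0,0,0],[0,0,0,0,0,0],[0,0,0,0,0,0]]]'
```

```text
time: 9.88
tool_pos: [0.6254, 0.0818, 0.1925]
eef_rot: [-180.0, 0.0, 96.1]
force: [-7.6, -0.5, 19.5]
finger_gap: 0.0143
gripper_force: 51.1
time: 10.55
tool_pos: [0.6253, 0.0818, 0.1925]
eef_rot: [180.0, 0.0, 96.1]
force: [-7.8, -1.9, 19.1]
finger_gap: 0.0141
gripper_force: 51.1
```

```bash
python3 -m pendant '[[[0,0,-0.001,0,0,0],[0,0,0,0,0,0],[0,0,0,0,0,0],[0,0,0,0,0,0],[0,0,0,0,0,0],[0,0,0,0,0,0],[0,0,0,0,0,0],[0,0,0,0,0,0]]]' 180 50
python3 -m pendant '[[[0,0,-0.01,0,0,0],[0,0,-0.02,0,0,0],[0,0,-0.035,0,0,0],[0,0,-0.035,0,0,0],[0,0,-0.035,0,0,0],[0,0,0,0,0,0],[0,0,0,0,0,0],[0,0,0,0,0,0]]]'
python3 - <<'E'
from h import *
shot('w7')
s=env.read_state();print(s["tool_pos"],s["eef_rot"])
E
```

```text
time: 11.22
tool_pos: [0.6256, 0.0818, 0.1903]
eef_rot: [-180.0, -0.0, 96.1]
force: [-0.1, -0.4, -0.1]
finger_gap: 0.0249
gripper_force: 0.0
time: 11.88
tool_pos: [0.6252, 0.0817, 0.3259]
eef_rot: [180.0, -0.0, 96.1]
force: [0.0, -0.3, -0.8]
finger_gap: 0.0253
gripper_force: 0.0
[0.62486986 0.08174029 0.32483747] [-1.79901144e+02 -1.65343021e-02  9.60921414e+01]
```

View pics/w7b.png

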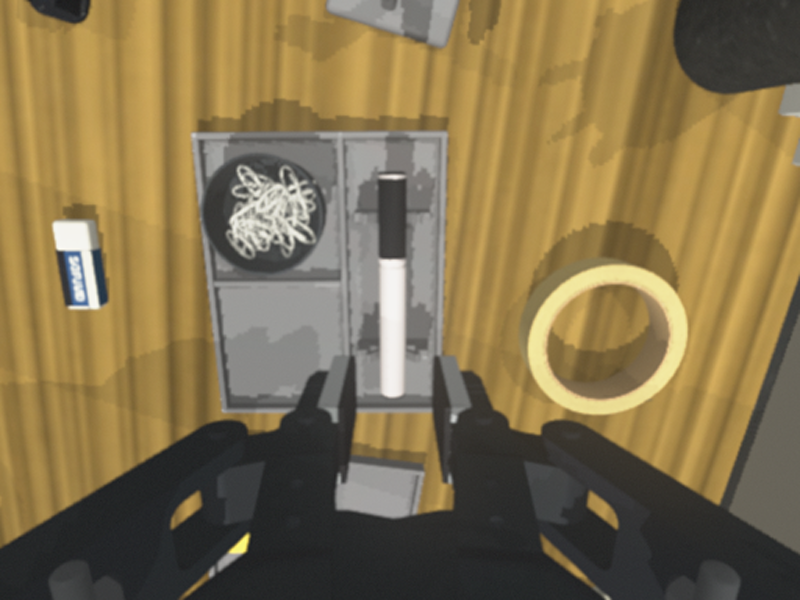

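w7: the marker lies in both rests, with ends at (392,173) and (393,397); the eraser is still at (80,265). Next I'll check the marker and plan the eraser.

Run:
```python
from h import *
m=load("w7");f=.64
A=onz(m,392*f,172*f,.03)[:2];B=onz(m,393*f,397*f,.027)[:2];print("mid",(A+B)/2,np.linalg.norm(A-B),"dir",np.degrees(np.arctan2(*(A-B)[::-1]))-90)
E=np.array([onz(m,u*f,v*f,.012)[:2] for u,v in[(53,222),(96,220),(103,306),(67,309)]]);print(E,E.mean(0))
s=env.read_state();T=s["tool_pos"];y=np.radians(s["eef_rot"][2]);X=np.array([np.cos(y),np.sin(y)]);Y=np.array([np.sin(y),-np.cos(y)])
d=np.array([.428,.0688])-T[:2];print(d@X,d@Y,T,s["eef_rot"])
```

```text
mid [0.62509947 0.07840458] 0.13643930270992288 dir 6.210042175158264
[[0.41726449 0.09648315]
 [0.4436637  0.10031834]
 [0.44465955 0.04621608]
 [0.42138897 0.04176343]] [0.43174418 0.07119525]
0.008026136715722521 -0.19713135960214234 [0.62486986 0.08174029 0.32483747] [-1.79901144e+02 -1.65343021e-02  9.60921414e+01]
```

```bash
python3 -m pendant '[[[0.0016,-0.0391,0,0,0,1.2],[0.0016,-0.0391,0,0,0,0],[0.0016,-0.0391,0,0,0,0],[0.0016,-0.0391,0,0,0,0],[0.0016,-0.0391,0,0,0,0],[0,0,0.03,0,0,0],[0,0,0.03,0,0,0],[0,0,0.03,0,0,0]]]' 105
python3 -m pendant '[[[0,0,0.03,0,0,0],[0,0,0.02,0,0,0],[0,0,0.006,0,0,0],[0,0,0,0,0,0],[0,0,0,0,0,0],[0,0,0,0,0,0],[0,0,0,0,0,0],[0,0,0,0,0,0]]]'
```

```text
time: 12.6
tool_pos: [0.4288, 0.0722, 0.2346]
eef_rot: [180.0, -0.0, 94.9]
force: [-0.1, 0.1, -0.3]
finger_gap: 0.0503
gripper_force: 0.0
time: 13.27
tool_pos: [0.4307, 0.0723, 0.1805]
eef_rot: [179.9, 0.0, 94.9]
force: [0.6, -0.2, -0.6]
finger_gap: 0.0504
gripper_force: 0.0
```

```bash
python3 -m pendant '[[[-0.003,-0.001,0,0,0,0],[0,0,0.0045,0,0,0],[0,0,0,0,0,0],[0,0,0,0,0,0],[0,0,0,0,0,0],[0,0,0,0,0,0],[0,0,0,0,0,0],[0,0,0,0,0,0]]]'
python3 -m pendant '[[[0,0,0,0,0,0],[0,0,0,0,0,0],[0,0,0,0,0,0],[0,0,0,0,0,0],[0,0,0,0,0,0],[0,0,0,0,0,0],[0,0,0,0,0,0],[0,0,0,0,0,0]]]' 255 35
python3 -m pendant '[[[0,0,-0.01,0,0,0],[0,0,-0.02,0,0,0],[0,0,-0.03,0,0,0],[0,0,-0.02,0,0,0],[0,0,0,0,0,0],[0,0,0,0,0,0],[0,0,0,0,0,0],[0,0,0,0,0,0]]]'
```

```text
time: 13.93
tool_pos: [0.4294, 0.0692, 0.175]
eef_rot: [-180.0, -0.0, 94.9]
force: [0.5, -0.5, -0.1]
finger_gap: 0.0504
gripper_force: 0.0
time: 14.6
tool_pos: [0.4294, 0.0692, 0.1752]
eef_rot: [180.0, -0.0, 94.9]
force: [-0.8, 0.3, 6.1]
finger_gap: 0.021
gripper_force: 34.8
time: 15.27
tool_pos: [0.4288, 0.0691, 0.254]
eef_rot: [-179.9, -0.0, 94.9]
force: [-0.0, -0.3, -0.5]
finger_gap: 0.0209
gripper_force: 34.4
```

```bash
python3 -m pendant '[[[-0.0131,0.0314,0,0,0,0],[-0.0131,0.0314,0,0,0,0],[-0.0131,0.0314,0,0,0,0],[-0.0131,0.0314,0,0,0,-1.1],[0,0,0.02,0,0,0],[0,0,0.02,0,0,0],[0,0,0.01,0,0,0],[0,0,0,0,0,0]]]'
python3 -m pendant '[[[0,0,0.015,0,0,0],[0,0,0.006,0,0,0],[0,0,0.003,0,0,0],[0,0,0,0,0,0],[0,0,0,0,0,0],[0,0,0,0,0,0],[0,0,0,0,0,0],[0,0,0,0,0,0]]]'
```

```text
time: 15.93
tool_pos: [0.557, 0.0277, 0.2015]
eef_rot: [-179.6, -0.1, 96.0]
force: [-1.4, 0.2, -0.4]
finger_gap: 0.0209
gripper_force: 34.4
time: 16.6
tool_pos: [0.5592, 0.0277, 0.1816]
eef_rot: [179.9, 0.0, 96.0]
force: [-0.3, 0.0, -0.2]
finger_gap: 0.0211
gripper_force: 34.4
```

```bash
python3 -m pendant '[[[0,0,0.0015,0,0,0],[0,0,0.0015,0,0,0],[0,0,0,0,0,0],[0,0,0,0,0,0],[0,0,0,0,0,0],[0,0,0,0,0,0],[0,0,0,0,0,0],[0,0,0,0,0,0]]]'
python3 -m pendant '[[[0,0,0,0,0,0],[0,0,0,0,0,0],[0,0,0,0,0,0],[0,0,0,0,0,0],[0,0,0,0,0,0],[0,0,0,0,0,0],[0,0,-0.01,0,0,0],[0,0,-0.03,0,0,0]]]' 150
python3 -m pendant '[[[0,0,-0.04,0,0,0],[0,0,-0.04,0,0,0],[-0.02,-0.03,-0.03,0,0,0],[-0.02,-0.03,-0.03,0,0,0],[0,0,0,0,0,0],[0,0,0,0,0,0],[0,0,0,0,0,0],[0,0,0,0,0,0]]]'
python3 - <<'E'
from h import *
shot('w8')
E
```

```text
time: 17.27
tool_pos: [0.5592, 0.0276, 0.1782]
eef_rot: [180.0, 0.0, 96.0]
force: [0.5, 0.3, 6.1]
finger_gap: 0.0207
gripper_force: 35.0
time: 17.93
tool_pos: [0.5571, 0.0277, 0.2156]
eef_rot: [-179.6, -0.1, 96.0]
force: [-0.2, -0.2, 0.0]
finger_gap: 0.035
gripper_force: 0.0
time: 18.6
tool_pos: [0.5099, -0.0129, 0.3507]
eef_rot: [-180.0, -0.0, 96.0]
force: [0.0, -0.4, -0.4]
finger_gap: 0.0354
gripper_force: 0.0
```

View pics/w8b.png

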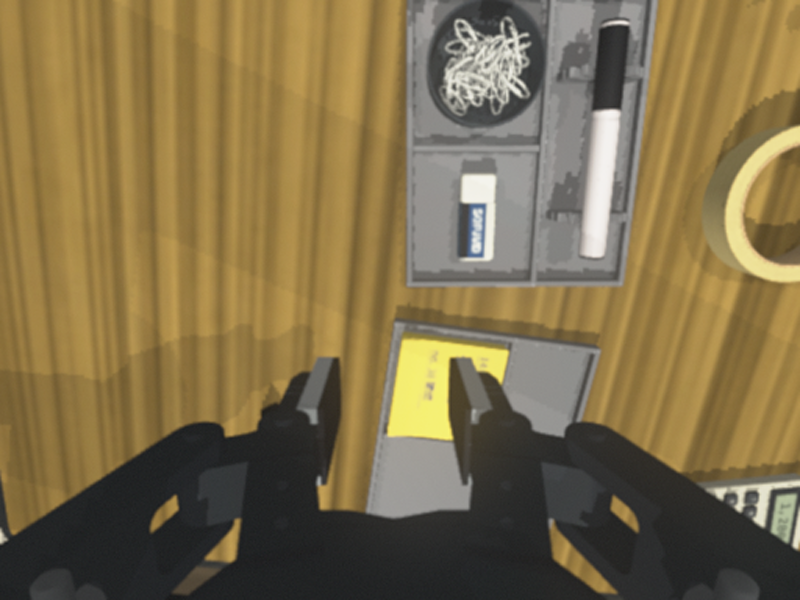

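w8: the eraser is flat and central in the empty compartment at (478,217), and the marker is still in its rests. Next, a view above the stapler, segmented by code.

```bash
python3 -m pendant '[[[0.0384,-0.0069,0,0,0,0],[0.0384,-0.0069,0,0,0,0],[0.0384,-0.0069,0,0,0,0],[0.0384,-0.0069,0,0,0,0],[0.0384,-0.0069,0,0,0,0],[0.0384,-0.0069,0,0,0,0],[0,0,0,0,0,6],[0,0,0,0,0,6]]]' 100
python3 -m pendant '[[[0,0,0,0,0,6],[0,0,0,0,0,0],[0,0,0,0,0,0],[0,0,0,0,0,0],[0,0,0,0,0,0],[0,0,0,0,0,0],[0,0,0,0,0,0],[0,0,0,0,0,0]]]'
python3 - <<'E'
from h import *
m=shot('w9')
im=cv2.imread("pics/w9.png").astype(int)
for n in("w3","w9"):
    im=cv2.imread(f"pics/{n}.png").astype(int);m=load(n)
    k=((im[...,0]>im[...,2]+25)&(im[...,0]>60)).astype(np.uint8)
    N,l,st,_=cv2.connectedComponentsWithStats(k)
    i=1+np.argmax(st[1:,4]);v,u=np.nonzero(l==i)
    W=np.array([onz(m,a,b,.036)[:2] for a,b in zip(u,v)]).astype(np.float32)
    print(n,st[i],cv2.minAreaRect(W))
cv2.imwrite("pics/c9.png",cv2.resize(cv2.imread("pics/w9.png")[0:240,100:420],(800,600),interpolation=cv2.INTER_CUBIC))
E
```

```text
time: 19.32
tool_pos: [0.4436, 0.2145, 0.3501]
eef_rot: [-179.9, 0.0, 84.0]
force: [0.1, -0.5, -0.2]
finger_gap: 0.0522
gripper_force: 0.0
time: 19.98
tool_pos: [0.4446, 0.2114, 0.3514]
eef_rot: [180.0, -0.0, 78.0]
force: [-0.4, -0.1, 0.4]
finger_gap: 0.0522
gripper_force: 0.0
w3 [  77   80   36  130 2912] ((0.4377806782722473, 0.2819170355796814), (0.13107170164585114, 0.024456437677145004), 79.16670989990234)
w9 [ 211   29   29  149 3582] ((0.4349710941314697, 0.2821366786956787), (0.1301412582397461, 0.02251937985420227), 78.89773559570312)
```

View pics/c9.png

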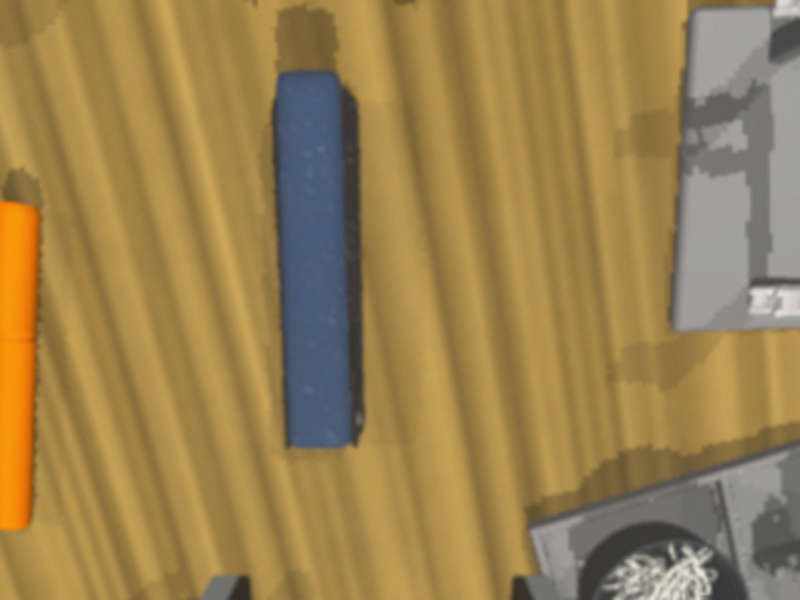

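c9: the stapler's blue top spans crop rows 72–446 and columns 281–347 at row 260. The foot shows as dark edges at columns about 281 and 361.

Run:
```python
from h import *
m=load("w9");g=lambda u,v,z:onz(m,100+u*.4,v*.4,z)[:2].round(4)
for z in(0,.005,.02):print(z,"L",g(280.5,260,z),"R",g(361,260,z),"far",g(316,80,z),"near",g(323,447,z))
print("blue",g(281,260,.036),g(348,260,.036),"far",g(308,71,.036),"near",g(320,447,.036))
s=env.read_state();print(s["tool_pos"],s["eef_rot"])
```

```text
0 L [0.4198 0.2887] R [0.452  0.2818] far [0.4495 0.3511] near [0.4189 0.2086]
0.005 L [0.4205 0.2885] R [0.4521 0.2817] far [0.4496 0.3499] near [0.4195 0.2097]
0.02 L [0.4223 0.288 ] R [0.4525 0.2816] far [0.4501 0.3465] near [0.4214 0.2129]
blue [0.4244 0.2875] [0.4482 0.2824] far [0.4485 0.3462] near [0.4222 0.2167]
[0.44452911 0.21141038 0.35138346] [ 1.79998287e+02 -8.88836203e-03  7.79997010e+01]
```

```bash
python3 -m pendant '[[[0.0331,-0.0116,0,0,0,-0.5],[0.0331,-0.0116,0,0,0,-0.5],[0,0,0.035,0,0,0],[0,0,0.035,0,0,0],[0,0,0.035,0,0,0],[0,0,0.035,0,0,0],[0,0,0.015,0,0,0],[0,0,0,0,0,0]]]'
python3 -m pendant '[[[0,0,0,0,0,0],[0,0,0,0,0,0],[0,0,0.0114,0,0,0],[0,0,0,0,0,0],[0,0,0,0,0,0],[0,0,0,0,0,0],[0,0,0,0,0,0],[0,0,0,0,0,0]]]'
python3 -m pendant '[[[0,0,0,0,0,0],[0,0,0,0,0,0],[0,0,0,0,0,0],[0,0,0,0,0,0],[0,0,0,0,0,0],[0,0,0,0,0,0],[0,0,0,0,0,0],[0,0,0,0,0,0]]]' 255 60
python3 -m pendant '[[[0,0,-0.01,0,0,0],[0,0,-0.02,0,0,0],[0,0,-0.03,0,0,0],[0,0,-0.03,0,0,0],[0,0,0,0,0,0],[0,0,0,0,0,0],[0,0,0,0,0,0],[0,0,0,0,0,0]]]'
python3 - <<'E'
from h import *
m=shot('w10')
im=cv2.imread("pics/w10.png").astype(int);k=((im[...,0]>im[...,2]+25)&(im[...,0]>60)).astype(np.uint8)
N,l,st,_=cv2.connectedComponentsWithStats(k);i=1+np.argmax(st[1:,4]);print(st[i])
s=env.read_state();T=s["tool_pos"];y=np.radians(s["eef_rot"][2]);print(T,s["eef_rot"],s["moment"])
v,u=np.nonzero(l==i);h=T[2]-.188+.036+.003
W=np.array([onz(m,a,b,h)[:2] for a,b in zip(u,v)])-T[:2]
X=np.array([np.cos(y),np.sin(y)]);Y=np.array([np.sin(y),-np.cos(y)])
print("far end toolx",(W@X).max());P=np.c_[W@X,W@Y]
for a in(.035,.045,.055):
  q=P[abs(P[:,0]-a)<.003];print(a,q[:,1].min(),q[:,1].max())
E
```

```text
time: 20.7
tool_pos: [0.4337, 0.2803, 0.193]
eef_rot: [-179.7, 0.2, 79.0]
force: [0.1, 0.1, 0.4]
finger_gap: 0.0517
gripper_force: 0.0
time: 21.37
tool_pos: [0.4355, 0.2812, 0.1857]
eef_rot: [179.9, -0.1, 79.0]
force: [0.8, 0.7, -0.7]
finger_gap: 0.0518
gripper_force: 0.0
time: 22.03
tool_pos: [0.4352, 0.2811, 0.1854]
eef_rot: [180.0, -0.0, 79.0]
force: [-1.3, -0.9, 5.1]
finger_gap: 0.0229
gripper_force: 59.0
time: 22.7
tool_pos: [0.4344, 0.2807, 0.2738]
eef_rot: [-179.9, 0.1, 79.0]
force: [-0.2, 0.4, -2.3]
finger_gap: 0.0224
gripper_force: 59.4
[  226   107    52   225 10906]
[0.43447706 0.28072047 0.27365467] [-1.79859175e+02  9.75001256e-02  7.89949622e+01] [-0.00269671  0.00927963 -0.02503794]
far end toolx 0.06764221830955718
0.035 -0.010723594290235856 0.01011518789058699
0.045 -0.009987079281917258 0.009888891114690103
0.055 -0.009410862430716501 0.009309506478374065
```

Run:
```python
from h import *
m=load("w8");f=.64
A=onz(m,395*f,320.5*f,.01)[:2];B=onz(m,600*f,347*f,.01)[:2];d=B-A;L=np.linalg.norm(d);d/=L
n=np.array([-d[1],d[0]]);c=(A+B)/2-.09*n
print(A,B,L,"yaw",np.degrees(np.arctan2(d[1],d[0])),"centre",c,"lane",c+.042*d)
A=onz(m,408*f,285*f,.01)[:2];B=onz(m,622*f,284*f,.01)[:2];d=B-A;L=np.linalg.norm(d);d/=L
n=np.array([-d[1],d[0]]);c=(A+B)/2+.09*n;print("pen",L,c)
s=env.read_state();T=s["tool_pos"];y=np.radians(s["eef_rot"][2]);X=np.array([np.cos(y),np.sin(y)]);Y=np.array([np.sin(y),-np.cos(y)])
d=np.array([.626,-.140])-T[:2];print(d@X,d@Y)
```

```text
[ 0.51427238 -0.04733673] [ 0.66020077 -0.0520699 ] 0.1460051212194573 yaw -1.8577311936108365 centre [ 0.58431897 -0.13965601] lane [ 0.62629689 -0.14101756]
pen 0.14552158361364595 [0.58298788 0.07605944]
-0.3764227575398614 0.2683144706358235
```

```bash
python3 -m pendant '[[[-0.0314,0.0224,0,0,0,0],[-0.0314,0.0224,0,0,0,0],[-0.0314,0.0224,0,0,0,0],[-0.0314,0.0224,0,0,0,0],[-0.0314,0.0224,0,0,0,0],[-0.0314,0.0224,0,0,0,0],[-0.0314,0.0224,0,0,0,0],[-0.0314,0.0224,0,0,0,0]]]' >/dev/null
python3 -m pendant '[[[-0.0314,0.0224,0,0,0,0],[-0.0314,0.0224,0,0,0,0],[-0.0314,0.0224,0,0,0,0],[-0.0314,0.0224,0,0,0,0],[0,0,0,0,0,-4.6],[0,0,0,0,0,-4.5],[0,0,0,0,0,0],[0,0,0,0,0,0]]]'
python3 -m pendant '[[[0,0,0.03,0,0,0],[0,0,0.02,0,0,0],[0,0,0,0,0,0],[0,0,0,0,0,0],[0,0,0,0,0,0],[0,0,0,0,0,0],[0,0,0,0,0,0],[0,0,0,0,0,0]]]'
```

```text
time: 24.08
tool_pos: [0.6266, -0.14, 0.2733]
eef_rot: [-179.8, -0.1, 87.9]
force: [-1.5, 0.2, -2.5]
finger_gap: 0.0226
gripper_force: 59.5
time: 24.75
tool_pos: [0.6277, -0.1402, 0.2261]
eef_rot: [179.9, 0.0, 88.1]
force: [-0.6, -0.3, -2.5]
finger_gap: 0.0221
gripper_force: 59.5
```

```bash
python3 -m pendant '[[[0,-0.0015,0.015,0,0,0],[0,0,0.01,0,0,0],[0,0,0.006,0,0,0],[0,0,0.004,0,0,0],[0,0,0.002,0,0,0],[0,0,0.001,0,0,0],[0,0,0,0,0,0],[0,0,0,0,0,0]]]'
python3 -m pendant '[[[0,0,0,0,0,0],[0,0,0,0,0,0],[0,0,0,0,0,0],[0,0,0,0,0,0],[0,0,0,0,0,0],[0,0,0,0,0,0],[0,0,0,0,0,0],[0,0,0,0,0,0]]]'
```

```text
time: 25.42
tool_pos: [0.6252, -0.1399, 0.1884]
eef_rot: [-179.9, -0.0, 88.1]
force: [-5.7, 1.7, 11.8]
finger_gap: 0.0222
gripper_force: 61.2
time: 26.08
tool_pos: [0.6252, -0.1398, 0.1884]
eef_rot: [-179.9, -0.0, 88.1]
force: [-5.1, 1.7, 11.2]
finger_gap: 0.0222
gripper_force: 61.2
```

```bash
python3 -m pendant '[[[0,0,-0.001,0,0,0],[0,0,0,0,0,0],[0,0,0,0,0,0],[0,0,0,0,0,0],[0,0,0,0,0,0],[0,0,0,0,0,0],[0,0,-0.01,0,0,0],[0,0,-0.03,0,0,0]]]' 155
python3 -m pendant '[[[0,0,-0.04,0,0,0],[0,0,-0.04,0,0,0],[0,-0.03,-0.02,0,0,0],[0,-0.038,0,0,0,0],[0,-0.038,0,0,0,0],[0,-0.038,0,0,0,0],[0,0,0,0,0,6.9],[0,0,0,0,0,6.9]]]' 90
python3 -m pendant '[[[0,0,0,0,0,6.9],[0,0,0,0,0,6.9],[0,0,0,0,0,6.9],[0,0,0,0,0,6.9],[0,0,0,0,0,6.9],[0,0,0,0,0,6.8],[0,0,0,0,0,0],[0,0,0,0,0,0]]]'
python3 - <<'E'
from h import *
m=shot('w11')
s=env.read_state();print(s["tool_pos"],s["eef_rot"],proj(m,[.437,-.139,.01]),proj(m,[.626,-.1405,.039]))
E
```

```text
time: 26.75
tool_pos: [0.6236, -0.1394, 0.2246]
eef_rot: [-179.5, -0.1, 88.1]
force: [-0.4, 0.1, 0.4]
finger_gap: 0.0334
gripper_force: 0.0
time: 27.42
tool_pos: [0.4788, -0.1346, 0.3284]
eef_rot: [-179.9, -0.0, 73.9]
force: [0.9, -1.0, -0.4]
finger_gap: 0.0552
gripper_force: 0.0
time: 28.08
tool_pos: [0.4818, -0.1353, 0.3284]
eef_rot: [180.0, -0.0, 33.2]
force: [-0.3, -0.2, -0.7]
finger_gap: 0.0548
gripper_force: 0.0
[ 0.48175835 -0.13523937  0.3283404 ] [ 1.79981149e+02 -1.94513109e-02  3.32093286e+01] [230.37615175 217.02336945] [356.96706107  41.75224281]
```

Run:
```python
from h import *
a=cv2.imread("pics/w11.png")
x,y=200,190
c=cv2.resize(a[y:y+60,x:x+60],(420,420),interpolation=cv2.INTER_CUBIC)
for i in range(0,60,10): cv2.putText(c,str(x+i),(i*7,10),0,.35,(0,0,255));cv2.line(c,(i*7,12),(i*7,18),(0,0,255));cv2.putText(c,str(y+i),(8,i*7+4),0,.35,(0,0,255));cv2.line(c,(0,i*7),(6,i*7),(0,0,255))
b=cv2.resize(a[0:300,140:512],(372,300))
cv2.imwrite("pics/m11.png",np.hstack([c,np.vstack([b,np.zeros((120,372,3),np.uint8)])]))
```

```text
(no output)
```

View pics/m11.png

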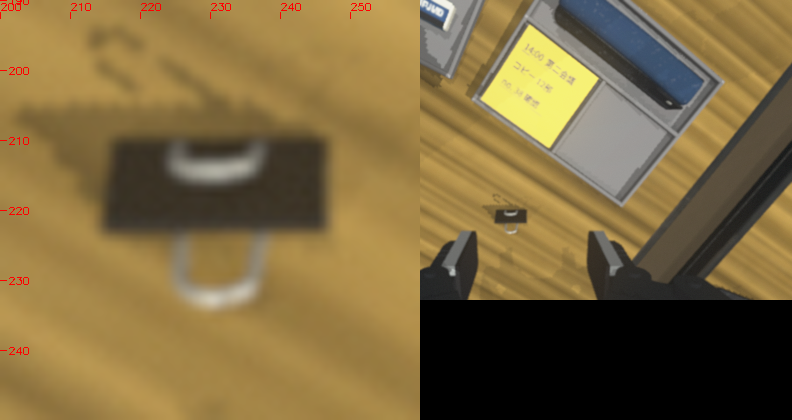

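m11: the stapler stands in the lane and the binder clip's long side is square to the jaws. Its body spans native columns 214–245.5 and rows 209.5–222.5.

Run:
```python
from h import *
m=load("w11");T=np.array([.48176,-.13524]);y=np.radians(33.2);X=np.array([np.cos(y),np.sin(y)]);Y=np.array([np.sin(y),-np.cos(y)])
for n,u,v,z in(("left",213.8,216,.019),("left",214.5,216,.01),("right",245.7,216,.0),("right",245.6,216,.019),("back",230,209.5,0),("back",230,209.5,.019),("front",230,222.6,.019),("front",230,222.6,0),("handle",230,233,.0),("handle",230,233,.02)):
    d=onz(m,u,v,z)[:2]-T;print(n,z,(d@X).round(4),(d@Y).round(4))
```

```text
left 0.019 -0.035 -0.0369
left 0.01 -0.0384 -0.0374
right 0.0 -0.0422 -0.006
right 0.019 -0.0351 -0.0057
back 0 -0.0349 -0.0223
back 0.019 -0.0283 -0.0209
front 0.019 -0.042 -0.0212
front 0 -0.0495 -0.0226
handle 0.0 -0.0614 -0.0229
handle 0.02 -0.0527 -0.0213
```

```bash
python3 -m pendant '[[[-0.0205,-0.0108,0,0,0,0],[-0.0205,-0.0107,0,0,0,0],[0,0,0.035,0,0,0],[0,0,0.035,0,0,0],[0,0,0.035,0,0,0],[0,0,0.025,0,0,0],[0,0,0.01,0,0,0],[0,0,0,0,0,0]]]' 100
python3 -m pendant '[[[0,0,0,0,0,0],[0,0,0,0,0,0],[0,0,0.006,0,0,0],[0,0,0.0065,0,0,0],[0,0,0,0,0,0],[0,0,0,0,0,0],[0,0,0,0,0,0],[0,0,0,0,0,0]]]'
python3 -m pendant '[[[0,0,0,0,0,0],[0,0,0,0,0,0],[0,0,0,0,0,0],[0,0,0,0,0,0],[0,0,0,0,0,0],[0,0,0,0,0,0],[0,0,0,0,0,0],[0,0,0,0,0,0]]]' 255 35
python3 -m pendant '[[[0,0,-0.01,0,0,0],[0,0,-0.02,0,0,0],[0,0,-0.03,0,0,0],[0,0,-0.02,0,0,0],[0,0,0,0,0,0],[0,0,0,0,0,0],[0,0,0,0,0,0],[0,0,0,0,0,0]]]'
```

```text
time: 28.8
tool_pos: [0.4347, -0.1391, 0.1858]
eef_rot: [-179.8, 0.1, 33.1]
force: [-0.3, 0.2, 0.3]
finger_gap: 0.0519
gripper_force: 0.0
time: 29.47
tool_pos: [0.4357, -0.1396, 0.1756]
eef_rot: [180.0, -0.0, 33.0]
force: [-0.1, 0.4, 0.5]
finger_gap: 0.052
gripper_force: 0.0
time: 30.13
tool_pos: [0.4357, -0.1396, 0.1757]
eef_rot: [180.0, -0.0, 33.0]
force: [-1.2, 0.0, 6.2]
finger_gap: 0.0306
gripper_force: 34.4
time: 30.8
tool_pos: [0.4351, -0.1393, 0.2544]
eef_rot: [-179.9, 0.1, 33.0]
force: [-0.2, 1.0, -0.3]
finger_gap: 0.0308
gripper_force: 34.9
```

```bash
python3 -m pendant '[[[0.0188,0.025,0,0,0,0],[0.0188,0.025,0,0,0,0],[0.0187,0.025,0,0,0,0],[0.0187,0.025,0,0,0,0],[0,0,0,0,0,7],[0,0,0,0,0,7],[0,0,0,0,0,7],[0,0,0,0,0,7]]]' >/dev/null
python3 -m pendant '[[[0,0,0,0,0,6.9],[0,0,0.02,0,0,0],[0,0,0.02,0,0,0],[0,0,0.01,0,0,0],[0,0,0,0,0,0],[0,0,0,0,0,0],[0,0,0,0,0,0],[0,0,0,0,0,0]]]'
```

```text
time: 32.13
tool_pos: [0.5535, -0.1828, 0.2061]
eef_rot: [180.0, -0.1, -1.9]
force: [-0.1, -0.1, -0.5]
finger_gap: 0.0309
gripper_force: 34.9
```

```bash
python3 -m pendant '[[[0,0,0.014,0,0,0],[0,0,0.007,0,0,0],[0,0,0.003,0,0,0],[0,0,0.002,0,0,0],[0,0,0.001,0,0,0],[0,0,0.0006,0,0,0],[0,0,0,0,0,0],[0,0,0,0,0,0]]]'
python3 -m pendant '[[[0,0,0,0,0,0],[0,0,0,0,0,0],[0,0,0,0,0,0],[0,0,0,0,0,0],[0,0,0,0,0,0],[0,0,0,0,0,0],[0,0,0,0,0,0],[0,0,0,0,0,0]]]'
```

```text
time: 32.8
tool_pos: [0.5529, -0.1825, 0.1788]
eef_rot: [-180.0, -0.0, -1.9]
force: [-2.2, 0.9, 5.0]
finger_gap: 0.0309
gripper_force: 35.6
time: 33.47
tool_pos: [0.5529, -0.1825, 0.1788]
eef_rot: [-180.0, -0.0, -1.9]
force: [-2.6, 1.4, 4.7]
finger_gap: 0.0305
gripper_force: 35.6
```

Seated on the floor; release to a 40 mm gap, rise and look.

```bash
python3 -m pendant '[[[0,0,0,0,0,0],[0,0,0,0,0,0],[0,0,0,0,0,0],[0,0,0,0,0,0],[0,0,0,0,0,0],[0,0,0,0,0,0],[0,0,-0.01,0,0,0],[0,0,-0.03,0,0,0]]]' 137
python3 -m pendant '[[[0,0,-0.04,0,0,0],[0,0,-0.04,0,0,0],[0,-0.02,-0.04,0,0,0],[0,-0.035,-0.03,0,0,0],[0,-0.035,0,0,0,0],[0,0,0,0,0,0],[0,0,0,0,0,0],[0,0,0,0,0,0]]]'
python3 - <<'E'
from h import *
m=shot('w12');print(env.read_state()["tool_pos"],proj(m,[.5526,-.1825,.012]),proj(m,[.626,-.1405,.03]))
E
```

```text
time: 34.13
tool_pos: [0.5512, -0.1818, 0.2151]
eef_rot: [-179.8, 0.4, -1.9]
force: [-0.4, -0.5, 0.5]
finger_gap: 0.0395
gripper_force: 0.0
time: 34.8
tool_pos: [0.5556, -0.0973, 0.3624]
eef_rot: [180.0, 0.0, -1.8]
force: [-0.5, -0.5, -0.1]
finger_gap: 0.0395
gripper_force: 0.0
[ 0.55563816 -0.09780762  0.361984  ] [330.29671503 172.42721245] [293.926295   103.04933727]
```

View pics/w12b.png

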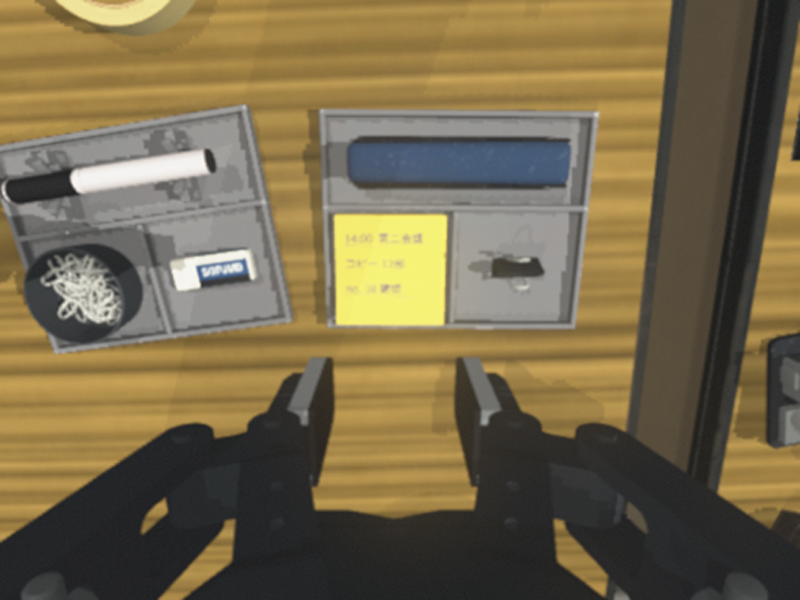

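w12: the stapler is centred upright in the lane at (459,162), where it was expected. The binder clip stands upright mid-compartment at (517,266), and the marker and eraser are in place.

```bash
python3 -c "
from rig import env
print(env.finish_job())"
```

```text
the job is handed in; nothing more can be done
None
```

The job is handed in, at about 35 s on the robot's clock: the last picture shows the marker in both pen rests, the eraser flat beside the clip box, the stapler upright in the middle of the lane, and the binder clip upright beside the sticky notes; no verdict came back.

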